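Assemble the two-tier bathroom tray stand

TASK

Put the two-tier tray stand together: thread the wide tray down the post first until it sits fully home on the base, then the small tray until it sits fully home on the wide tray's hub. The post has a key rib whose direction is not measured, so feel for it by turning each tray gently until its slot slips over the rib; do not ram or drop the trays, and leave the other things on the shelf where they are.

Things in the scene. Friction and masses are not known exactly. Their poses are not given: they have to be found in the camera images.
- stand: Fixed tray stand: white square base 110 x 110 x 10 mm, small lug at the middle of its -x edge, upright chrome post 20 mm in diameter at its centre. Origin: centre of the base's underside, on the post's axis; z up. Home, the wide tray's underside is 10 mm and the small tray's 40 mm above this origin.
- post_tip (a point): Centre of the post's tip, 78 mm above the shelf. The post's last 9 mm taper to 10 mm diameter; from the tip down to 54 mm above the shelf it is plain and round, so a tray turns freely there.
- rib_level (a point): Point on the post's axis 54 mm above the shelf, level with the flat top of the key rib. The rib, 5 mm wide, out to 16 mm from the axis, runs from here to the base. It faces the lug (stand's -x) give or take up to 0.6 rad, unmeasured; the post cannot be turned. A tray rests here unless its slot is over the rib within about 0.1 rad.
- wide_tray: Bamboo tray: round plate 120 mm across, 6 mm thick (edge bead to 8.5 mm), with a round hub 44 mm across whose top is 30 mm above the underside; grip the hub above the plate. Steel-lined 23 mm bore right through, with one slot 10 mm wide out to 17.5 mm radius, full height, on the tray's -x side. Origin: centre of underside; z up. Starts flat, hub up, 160 g.
- small_tray: Bamboo tray: round plate 88 mm across, 6 mm thick (edge bead to 8.5 mm), with a round hub 44 mm across whose top is 30 mm above the underside; grip the hub above the plate. Steel-lined 23 mm bore right through, with one slot 10 mm wide out to 17.5 mm radius, full height, on the tray's -x side. Origin: centre of underside; z up. Starts flat, hub up, 110 g.
- cup: White ceramic toothbrush cup, 74 mm diameter, 100 mm high, standing; bystander. Origin: centre of its underside.
- pump: Small stainless pump bottle, 56 mm diameter, 112 mm high, its spout 40 mm out along its -x, standing; bystander. Origin: centre of its underside.
- tub: Closed blue plastic tub, 108 x 148 x 72 mm; bystander. Origin: centre of its underside.
- nail_brush: Bamboo nail brush lying bristles down, 40 x 90 x 32 mm, long along its y; bystander. Origin: centre of its underside.
Things that resemble listed ones, but are neither listed nor needed, are in the scene too. What is shaped like the wide_tray but pink is not meant.

How it is judged:
By the outcome, as a careful person would: the job done as asked, in the order asked, and still so for the second after the job is handed in, with the robot touching nothing.
It also fails if it takes over 72 s, if anything falls off the work surface, if the arm or the gripper's body presses on something with over 40 N, if the wrist force passes 120 N, or if a joint passes its speed limit or range.

ROBOT

A 6-joint arm with a two-finger parallel gripper is mounted at the origin on the work surface. World frame = base frame: x ahead of the robot, y to its left, z up, the work surface at z = 0. Lengths are in m, angles in degrees, forces in N, time in s.
With the tool pointing down it reaches from about 0.4 to 0.825 m from the base axis. Payload 7 kg.
Tool frame: the origin (TCP) lies midway between the tips of the shut fingers; the grasp point (between the pads) lies 19 mm behind it (r.grip_depth is the distance from the TCP to the grasp point, in m); z points along the fingers, y is the line along which they close (so a half turn about z gives the same grasp; the last joint's range is limited). The gripper opens to 88 mm and grips with 3 to 60 N. Pads are 19 mm wide; open, the fingers measure 130 mm over their backs; the gripper's body (78 mm by 193 mm) begins 47 mm behind the grasp point.
Start: joints at [-53.967, 20.546, 0.682, 0, -70.136, -16.507], TCP at [0.226, -0.636, 0.227] pointing down, gripper open.
Joint ranges: [-176.03, 176.03], [-82.01, 121.73], [-58.28, 71.71], [-173.87, 95.51], [-174.79, -0.11], [-173.66, 173.66]. Speed limits (degrees/s): [136.94, 136.94, 172.46, 180, 180, 180].

INTERFACE

Orientations are given as [roll, pitch, yaw] about the fixed x, y, z axes, in that order (R = Rz(yaw) Ry(pitch) Rx(roll)).
In Python, from plant import r, capture, close_job, search_frame, outline_of gives the robot as it stands.
- The arm moves only by the shell command python3 -m creep 'ROWS' [FORCE]. ROWS is JSON, a list of rows, each a list of 7 numbers: the finger opening in mm, from 0 to 87.6, then the shift along the world's x, y, z in units of 25 mm (1.0 is 25 mm), then the turn, a rotation vector about the world's x, y, z in degrees. In form: [[hand, x, y, z, ax, ay, az], ...]. A call has 1 to 8 rows; each row shifts and turns the commanded pose from where the row before left it; what a row does not reach is not made up. A row lasts 1/12 s, in which the tool goes at most 41.7 mm and 7.16 degrees, less where a joint would pass 70% of its speed; a pose out of reach is approached as far as the arm can. A call is refused whole if a number of a shift passes 1 or a number of a turn 7.16, either way. A call with a gripper value outside its range is refused whole. The fingers move at their own pace and stop on an object; FORCE is the grip in N (left out, the last holds). Time passes only in rows, so rows that do not move let the fingers close. It gives the time, the measured TCP pose, the force, the opening and the grip force at its end, in the units of the state.
- r.get_state(): the state, without advancing time (a new reading comes with each control period).
- capture(name): name is "side" or "top"; returns a dict with "frame" (480x640x3 uint8, red, green, blue), "K" (3x3 intrinsics, pixels), "k1" (the pictures are not rectified: a ray, as slopes to the right and down, at radius r is drawn at 1 + k1 r^2 times it, then the intrinsics apply), "origin" and "rotation" of the camera in the world. Camera axes: x right, y down, z forward; pixel columns grow to the right and rows downward; lengths in m; the calibration is good to about 2 mm. A picture is of the moment at which its call begins. There is no depth.
- close_job(): hands the job in; it is judged then, once.
Trained networks look in a picture, given as the dict that the camera call returned (one of the last four; its "shot" number tells which), for a name from the list of things; names that differ only in an ending like _2 or _b are one class to them, and where a whole thing is asked for, a point or a joint stands for the part that bears it (a point fixed in the world has none). Each returns a list of dicts, best first, with "conf" (0 to 1); they miss things now and then, are a little off and sometimes report something else, mostly with a low value. They report only what shows in the picture. A call takes as long as a camera call. They do not tell look-alikes from the thing itself.
- search_frame(picture, target): "bbox" ([left, top, right, bottom] in pixels, round what is visible of it).
- outline_of(picture, target): "region" (480x640 bool, what is visible of it) and "bbox" ([left, top, right, bottom] in pixels, round what is visible of it).
The state is a dict: "time_s": time; "joints": joint angles; "qd": joint speeds; "joint_torque": joint torques, N m; "tcp_pos": TCP position; "eef_rot": TCP orientation; "contact_force": force on the tool from outside, world axes, zero at the start; "moment": the same for the moment, N m; "gripper_width": finger opening in m; "gripper_force": force on a finger pad.
Only numpy, scipy, OpenCV 4.12 (cv2) and the standard library are available. Lean on these libraries where they do the work, as an engineer would, in place of code of your own. Each camera call takes 0.05 s, during which the arm holds its last target. There are 200 camera calls.

## Working session

There is one attempt and no reset: what is moved stays moved. The work goes in short steps, Python scripts to look and compute and a shell command to move; the robot and the scene stay as the last step left them, time stands still between calls to the robot, and variables do not carry over. Pictures are saved under pics/ and viewed, at most 10 in all, crops included, and the job is handed in when it is done.

```bash
ls; mkdir -p pics; python3 - <<'E'
from plant import r,capture,search_frame
import cv2
for n in("side","top"):
    p=capture(n); cv2.imwrite(f"pics/{n}0.png",p["frame"][:,:,::-1])
    print(n,p["K"],p["k1"],p["origin"],p["rotation"])
    for t in("stand","wide_tray","small_tray","post_tip","cup","pump","tub","nail_brush"):
        try: print(t,[( [round(v) for v in d["bbox"]],round(d["conf"],2)) for d in search_frame(p,t)])
        except Exception as e: print(t,e)
print(r.get_state())
E
```

```text
pics
side [[599.598049     0.         329.7032457 ]
 [  0.         599.598049   233.74491359]
 [  0.           0.           1.        ]] -0.003493123952101666 [0.44152931 0.82029241 0.96435214] [-136.17711197    0.92669164 -174.4029209 ]
stand [([274, 261, 336, 315], 0.74)]
wide_tray [([315, 367, 385, 432], 0.81), ([412, 374, 477, 437], 0.61)]
small_tray [([317, 367, 387, 431], 0.29)]
post_tip [([275, 261, 336, 313], 0.56)]
cup [([171, 290, 218, 349], 0.89), ([169, 391, 228, 442], 0.35)]
pump [([209, 171, 240, 216], 0.79)]
tub [([258, 107, 316, 166], 0.79)]
nail_brush [([171, 391, 230, 443], 0.9)]
top [[550.917907     0.         321.94300171]
 [  0.         550.917907   231.19852321]
 [  0.           0.           1.        ]] 0.057046297997880184 [ 0.37880413 -0.01887264  1.1299571 ] [-171.36558553    0.97490772  -90.54140038]
stand [([258, 188, 325, 248], 0.97), ([144, 242, 205, 301], 0.19)]
wide_tray [([145, 243, 204, 300], 0.75), ([144, 323, 203, 382], 0.68)]
small_tray [([451, 262, 496, 313], 0.63), ([259, 184, 326, 245], 0.54)]
post_tip [([258, 182, 326, 252], 0.94)]
cup [([201,
[... 155 characters left out ...]
], 0.97)]
{'time_s': 0.9, 'joints': array([-5.39663384e+01,  2.05443572e+01,  6.80827664e-01, -2.50470934e-04,
       -7.01347202e+01, -1.65066549e+01]), 'qd': array([ 0.03764996, -0.00083399, -0.01550069,  0.04245259,  0.0379578 ,
        0.05365332]), 'joint_torque': array([-1.61315129e-04, -5.82357323e+01,  2.93307531e+01,  7.00264826e+00,
        1.25655407e-02, -2.32107539e-05]), 'tcp_pos': array([ 0.2255909 , -0.63615934,  0.22657447]), 'eef_rot': array([-1.79998389e+02,  7.23157884e-04, -1.60473078e+02]), 'contact_force': array([ 0.57239946,  1.8037544 , -0.13177029]), 'moment': array([ 0.05081945, -0.00903618,  0.00299804]), 'gripper_force': 0.0, 'gripper_width': 0.08768342849390619}
```

View pics/top0.png

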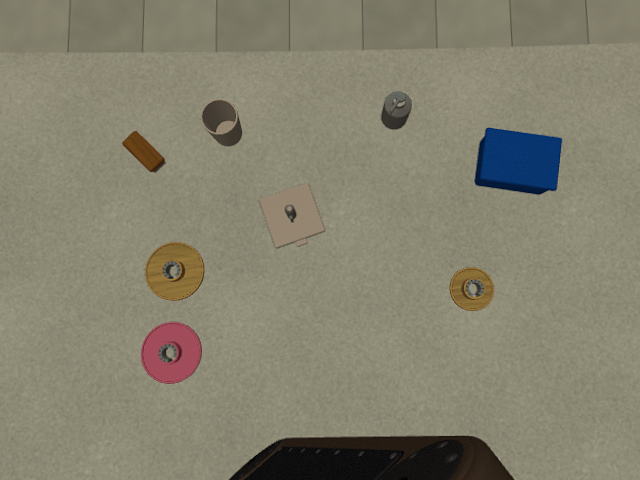

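View pics/side0.png

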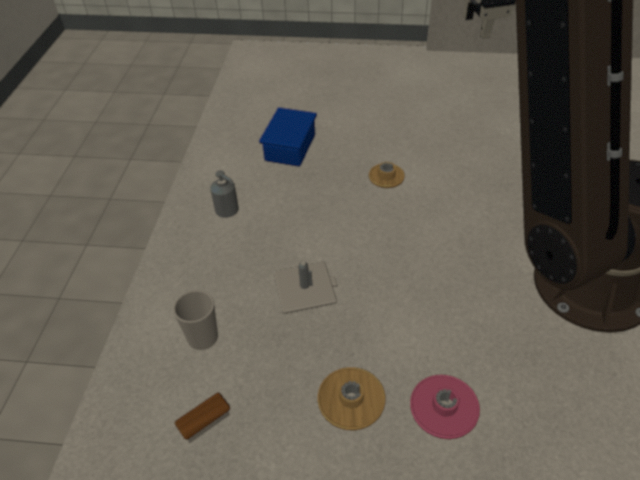

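```bash
cat > h.py <<'E'
import numpy as np, cv2
from scipy.spatial.transform import Rotation as Ro
from scipy.optimize import least_squares
from plant import r,capture,search_frame,outline_of
def cam(p):
    R=p["rotation"]; R=Ro.from_euler("xyz",R,degrees=True).as_matrix() if np.ndim(R)==1 else np.array(R)
    return R,np.array(p["origin"]),np.array(p["K"]),p["k1"]
def proj(p,X):
    R,o,K,k=cam(p); c=(np.atleast_2d(X)-o)@R; s=c[:,:2]/c[:,2:]
    s=s*(1+k*(s**2).sum(1,keepdims=True)); return s@K[:2,:2].T+K[:2,2]
def ray(p,uv,z):
    R,o,K,k=cam(p); d=(np.atleast_2d(uv)-K[:2,2])/K[0,0]; s=d.copy()
    for _ in range(8): s=d/(1+k*(s**2).sum(1,keepdims=True))
    D=np.c_[s,np.ones(len(s))]@R.T; return o+D*((z-o[2])/D[:,2:])
def patch(p,c,z,half=.03,n=240):
    # rectified plan view: up = +x, left = +y
    g=np.linspace(half,-half,n); X,Y=np.meshgrid(g,g,indexing="ij")
    P=np.stack([c[0]+X,c[1]+Y,np.full_like(X,z)],-1).reshape(-1,3)
    m=proj(p,P).astype(np.float32).reshape(n,n,2)
    return cv2.remap(p["frame"][:,:,::-1].copy(),m[...,0],m[...,1],cv2.INTER_CUBIC)
def disc(p,seed,hsvlo,hsvhi,w=60):
    hsv=cv2.cvtColor(p["frame"],cv2.COLOR_RGB2HSV)
    m=cv2.inRange(hsv,hsvlo,hsvhi); b=np.zeros_like(m); u,v=map(int,seed)
    b[max(0,v-w):v+w,max(0,u-w):u+w]=255; m=cv2.morphologyEx(m&b,cv2.MORPH_CLOSE,np.ones((7,7)))
    cs,_=cv2.findContours(m,cv2.RETR_EXTERNAL,cv2.CHAIN_APPROX_NONE)
    return cv2.convexHull(max(cs,key=cv2.contourArea))[:,0]
def fitc(P):
    f=lambda a:np.hypot(P[:,0]-a[0],P[:,1]-a[1])-a[2]
    s=least_squares(f,[*P[:,:2].mean(0),.05],loss="soft_l1",f_scale=.001); return s.x
E
python3 - <<'E'
from h import *
ps={n:capture(n) for n in("top","side")}
out=[]
lo,hi=(8,90,60),(25,255,255)
seeds={"wide":{"top":(175,271),"side":(351,399)},"small":{"top":(472,289),"side":(387,175)}}
for t in seeds:
    row=[]
    for n,p in ps.items():
        hull=disc(p,seeds[t][n],lo,hi,40); 
        c=fitc(ray(p,hull,.0065)); print(t,n,c.round(4))
        row.append(patch(p,c,.030,.03,260))
    out.append(np.hstack(row))
row=[]
for n,p in ps.items():
    c=ray(p,{"top":(292,215),"side":(306,288)}[n],.01)[0]; print("stand",n,c.round(4))
    row.append(patch(p,c,.01,.075,260))
out.append(np.hstack(row))
cv2.imwrite("pics/c1.png",np.hstack([np.vstack(out[:2]),np.vstack([out[2][:,:260],out[2][:,260:]])]))
E
```

```text
wide top [0.4719 0.3009 0.0598]
wide side [0.4707 0.2989 0.0599]
small top [ 0.4296 -0.301   0.0437]
small side [ 0.4291 -0.3023  0.0442]
stand top [0.5837 0.0602 0.01  ]
stand side [0.5793 0.0661 0.01  ]
```

View pics/c1.png

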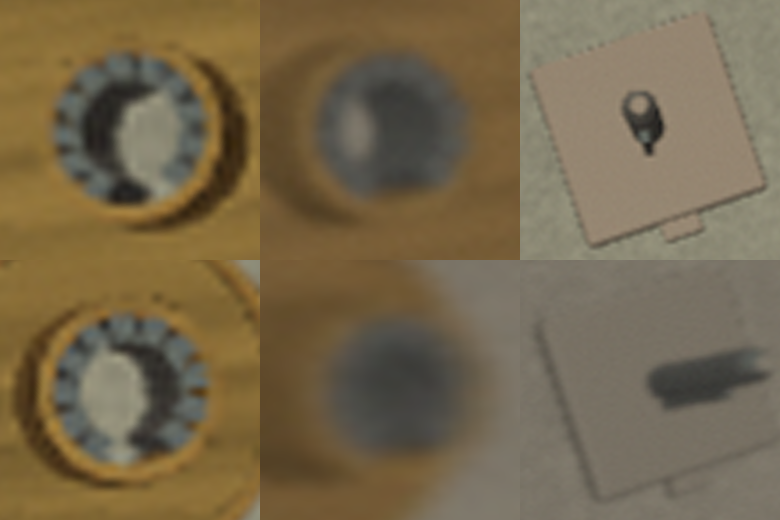

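The crops show the wide tray's slot at about (127,195), yaw roughly -9°. The small tray's slot is at (123,452), yaw roughly -6°. The stand's lug is at (685,228), so the stand's yaw is about 19°, and a dark rib seems visible at (648,150), pointing near world -x. Both cameras put the stand at about (0.5845, 0.061).

```bash
python3 -m creep '[[60,0.7,1,0,0,0,0],[60,0.7,1,0,0,0,0],[60,0.7,1,0,0,0,0],[60,0.7,1,0,0,0,0],[60,0.7,1,0,0,0,0],[60,0.7,1,0,0,0,0],[60,0.7,1,0,0,0,0],[60,0.7,1,0,0,0,0]]' 25
python3 -m creep '[[60,0.6,1,0,0,0,0],[60,0.6,1,0,0,0,0],[60,0.6,1,0,0,0,0],[60,0.6,1,0,0,0,0],[60,0.6,1,0,0,0,0],[60,0.6,1,0,0,0,0],[60,0.6,1,0,0,0,0],[60,0.6,1,0,0,0,0]]'
python3 -m creep '[[60,0.1,1,0,0,0,0],[60,0.1,1,0,0,0,0],[60,0.1,1,0,0,0,0],[60,0.1,1,0,0,0,0],[60,0.1,1,0,0,0,0],[60,0.1,1,0,0,0,0],[60,0.1,1,0,0,0,0],[60,0.1,1,0,0,0,0]]'
python3 -m creep '[[60,0,1,0,0,0,0],[60,0,1,0,0,0,0],[60,0,1,0,0,0,0],[60,0,1,0,0,0,0],[60,0,1,0,0,0,0],[60,0,1,0,0,0,0],[60,0,1,-0.4,0,0,0],[60,0,1,-0.6,0,0,0]]'
python3 -m creep '[[60,-0.2,0.9,-0.9,0,0,0],[60,-0.2,0.9,-0.9,0,0,0],[60,-0.2,0.9,-0.9,0,0,0],[60,-0.2,0.9,-0.7,0,0,0],[60,-0.2,0.9,-0.6,0,0,0],[60,-0.2,0.9,-0.4,0,0,0],[60,0,0,0,0,0,0],[60,0,0,0,0,0,0]]'
```

```text
time_s: 1.67
tcp_pos: [0.3662, -0.4349, 0.2268]
eef_rot: [-180.0, 0.0, -160.5]
contact_force: [-0.2, -0.1, 0.0]
gripper_width: 0.0602
gripper_force: 0.0
time_s: 2.33
tcp_pos: [0.4862, -0.2348, 0.2269]
eef_rot: [-180.0, 0.0, -160.5]
contact_force: [-0.4, 0.1, 0.7]
gripper_width: 0.0603
gripper_force: 0.0
time_s: 3.0
tcp_pos: [0.5056, -0.0349, 0.2269]
eef_rot: [-180.0, 0.0, -160.5]
contact_force: [-0.4, 0.3, -0.1]
gripper_width: 0.0602
gripper_force: 0.0
time_s: 3.67
tcp_pos: [0.5063, 0.1657, 0.203]
eef_rot: [180.0, 0.2, -160.4]
contact_force: [0.8, -0.2, -1.0]
gripper_width: 0.06
gripper_force: 0.0
time_s: 4.33
tcp_pos: [0.4751, 0.2996, 0.0908]
eef_rot: [-180.0, -0.1, -160.4]
contact_force: [-0.1, -1.3, -0.2]
gripper_width: 0.0598
gripper_force: 0.0
```

```bash
python3 -m creep '[[60,-0.15,0,-0.7,0,0,0],[60,0,0,-0.8,0,0,0],[60,0,0,-0.7,0,0,0],[60,0,0,-0.5,0,0,0],[60,0,0,-0.3,0,0,0],[60,0,0,-0.2,0,0,0],[60,0,0,0,0,0,0],[60,0,0,0,0,0,0]]'
python3 -m creep '[[40,0,0,0,0,0,0],[40,0,0,0,0,0,0],[40,0,0,0,0,0,0],[40,0,0,0,0,0,0],[40,0,0,0,0,0,0]]' 25
```

```text
time_s: 5.0
tcp_pos: [0.4723, 0.2989, 0.0122]
eef_rot: [180.0, 0.0, -160.5]
contact_force: [0.4, 1.5, -0.6]
gripper_width: 0.0595
gripper_force: 0.0
time_s: 5.42
tcp_pos: [0.4721, 0.2991, 0.0122]
eef_rot: [180.0, 0.0, -160.4]
contact_force: [-0.5, 0.1, 5.0]
gripper_width: 0.043
gripper_force: 25.0
```

```bash
python3 -m creep '[[40,0,0,0.3,0,0,0],[40,0,0,0.6,0,0,0],[40,0,0,0.8,0,0,0],[40,0,0,0.9,0,0,0],[40,0.2,-0.4,0.9,0,0,0],[40,0.4,-0.8,0.4,0,0,0],[40,0.45,-0.95,0.1,0,0,0],[40,0.45,-0.95,0,0,0,0]]'
python3 -m creep '[[40,0.45,-0.95,0,0,0,0],[40,0.45,-0.95,0,0,0,0],[40,0.45,-0.95,0,0,0,0],[40,0.45,-0.95,0,0,0,0],[40,0.45,-0.95,0,0,0,0],[40,0.4,-0.9,0,0,0,0],[40,0.3,-0.8,0,0,0,0],[40,0,-0.43,0,0,0,0]]'
python3 -m creep '[[40,0,0,0,0,0,3],[40,0,0,0,0,0,3],[40,0,0,0,0,0,3],[40,0,0,0,0,0,0]]'
python3 - <<'E'
from h import *
s=r.get_state(); print(s["tcp_pos"].round(4),s["eef_rot"].round(2),s["contact_force"].round(1))
ps={n:capture(n) for n in("top","side")}; t=s["tcp_pos"]; zu=t[2]-.0115
a=cv2.resize(ps["top"]["frame"][140:290,220:380,::-1],None,fx=2.5,fy=2.5)
b=cv2.resize(ps["side"]["frame"][180:330,220:380,::-1],None,fx=2.5,fy=2.5)
cv2.imwrite("pics/c2.png",np.hstack([a,b]))
for n,p in ps.items():
    u=proj(p,[[t[0],t[1],zu]])[0]
    c=fitc(ray(p,disc(p,u,(8,90,60),(25,255,255),60),zu+.0065)); print(n,u.round(),c.round(4))
E
```

```text
time_s: 6.08
tcp_pos: [0.5098, 0.2213, 0.1133]
eef_rot: [179.9, 0.1, -160.4]
contact_force: [0.9, 0.3, -2.2]
gripper_width: 0.0432
gripper_force: 25.0
time_s: 6.75
tcp_pos: [0.5837, 0.0473, 0.1115]
eef_rot: [-180.0, -0.0, -160.6]
contact_force: [-0.4, 0.5, -1.0]
gripper_width: 0.0436
gripper_force: 25.0
time_s: 7.08
tcp_pos: [0.5826, 0.0493, 0.1116]
eef_rot: [180.0, -0.0, -151.4]
contact_force: [-0.6, 1.0, -0.7]
gripper_width: 0.043
gripper_force: 25.0
[0.5826 0.0493 0.1116] [ 1.7998e+02 -2.0000e-02 -1.5136e+02] [-0.6  1.  -0.7]
top [294. 207.] [0.5778 0.0513 0.0567]
side [303. 252.] [0.5808 0.0526 0.0596]
```

View pics/c2.png

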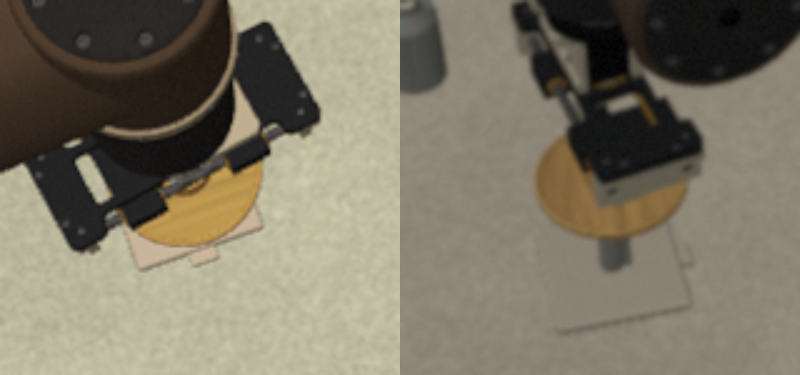

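```bash
python3 -m creep '[[40,0.08,0.4,0,0,0,0],[40,0,0.07,0,0,0,0],[40,0,0,-0.3,0,0,0],[40,0,0,-0.3,0,0,0],[40,0,0,-0.2,0,0,0],[40,0,0,-0.1,0,0,0],[40,0,0,0,0,0,0]]'
python3 -m creep '[[40,0,0,-0.12,0,0,0],[40,0,0,-0.12,0,0,0],[40,0,0,-0.12,0,0,0],[40,0,0,0,0,0,0]]'
python3 -m creep '[[40,0,0,0,0,0,0],[40,0,0,0,0,0,0]]'
```

```text
time_s: 7.77
tcp_pos: [0.5844, 0.0607, 0.0878]
eef_rot: [180.0, -0.1, -151.5]
contact_force: [0.2, -0.2, -1.3]
gripper_width: 0.0434
gripper_force: 25.0
time_s: 8.1
tcp_pos: [0.585, 0.0607, 0.0796]
eef_rot: [-180.0, -0.0, -151.5]
contact_force: [1.7, -2.2, -2.5]
gripper_width: 0.0429
gripper_force: 25.0
time_s: 8.27
tcp_pos: [0.585, 0.0607, 0.0799]
eef_rot: [-180.0, -0.0, -151.5]
contact_force: [1.7, -3.7, -3.9]
gripper_width: 0.0433
gripper_force: 25.0
```

```bash
python3 -m creep '[[40,0.01,-0.03,0,0,0,0],[40,0,0,-0.1,0,0,0],[40,0,0,-0.1,0,0,0],[40,0,0,0,0,0,0]]'
python3 -m creep '[[40,0,0,-0.1,0,0,0],[40,0,0,-0.1,0,0,0],[40,0,0,0,0,0,0],[40,0,0,0,0,0,0]]'
```

```text
time_s: 8.6
tcp_pos: [0.5852, 0.0604, 0.0746]
eef_rot: [180.0, -0.0, -151.5]
contact_force: [-0.0, -0.8, -2.7]
gripper_width: 0.0428
gripper_force: 25.0
time_s: 8.93
tcp_pos: [0.5852, 0.0604, 0.0698]
eef_rot: [180.0, -0.0, -151.5]
contact_force: [0.7, -0.5, -2.5]
gripper_width: 0.0434
gripper_force: 25.0
```

```bash
python3 -m creep '[[40,0,0,-0.06,0,0,0],[40,0,0,-0.06,0,0,0],[40,0,0,0,0,0,0]]'
python3 -m creep '[[40,0,0,-0.05,0,0,0],[40,0,0,0,0,0,0],[40,0,0,0,0,0,0]]'
python3 -m creep '[[40,0,0,-0.05,0,0,0],[40,0,0,0,0,0,0],[40,0,0,0,0,0,0]]'
```

```text
time_s: 9.18
tcp_pos: [0.5852, 0.0603, 0.0667]
eef_rot: [180.0, -0.0, -151.5]
contact_force: [-1.5, -0.4, -1.8]
gripper_width: 0.0432
gripper_force: 25.0
time_s: 9.43
tcp_pos: [0.5853, 0.0603, 0.0658]
eef_rot: [180.0, -0.0, -151.5]
contact_force: [-0.3, 0.0, -1.0]
gripper_width: 0.0432
gripper_force: 25.0
time_s: 9.68
tcp_pos: [0.5853, 0.0603, 0.0645]
eef_rot: [180.0, -0.0, -151.5]
contact_force: [0.3, 0.0, -1.3]
gripper_width: 0.043
gripper_force: 25.0
```

```bash
python3 -m creep '[[40,0,0,-0.05,0,0,0],[40,0,0,-0.05,0,0,0],[40,0,0,0,0,0,0]]'
python3 -m creep '[[40,0,0,-0.05,0,0,0],[40,0,0,-0.05,0,0,0],[40,0,0,0,0,0,0]]'
python3 -c "
from h import *
print(r.get_state()['moment'])"
```

```text
time_s: 9.93
tcp_pos: [0.5851, 0.0603, 0.0617]
eef_rot: [180.0, -0.0, -151.5]
contact_force: [0.3, -0.1, -2.6]
gripper_width: 0.0429
gripper_force: 25.0
time_s: 10.18
tcp_pos: [0.5852, 0.0603, 0.0593]
eef_rot: [180.0, -0.0, -151.5]
contact_force: [-0.4, 0.8, -0.6]
gripper_width: 0.0432
gripper_force: 25.0
[-0.0540327   0.00237234 -0.00378308]
```

```bash
python3 -m creep '[[40,0,0,-0.1,0,0,0],[40,0,0,-0.1,0,0,0],[40,0,0,-0.1,0,0,0],[40,0,0,-0.1,0,0,0],[40,0,0,0,0,0,0]]'
python3 -m creep '[[40,0,0,-0.15,0,0,0],[40,0,0,-0.15,0,0,0],[40,0,0,-0.15,0,0,0],[40,0,0,-0.15,0,0,0],[40,0,0,0,0,0,0]]'
python3 -m creep '[[40,0,0,-0.12,0,0,0],[40,0,0,-0.12,0,0,0],[40,0,0,0,0,0,0],[40,0,0,0,0,0,0]]'
```

```text
time_s: 10.6
tcp_pos: [0.5849, 0.0602, 0.0488]
eef_rot: [180.0, -0.1, -151.5]
contact_force: [0.3, -0.5, -2.4]
gripper_width: 0.0434
gripper_force: 25.0
time_s: 11.02
tcp_pos: [0.5848, 0.0601, 0.0335]
eef_rot: [180.0, -0.1, -151.5]
contact_force: [0.0, -0.6, -2.0]
gripper_width: 0.0431
gripper_force: 25.0
time_s: 11.35
tcp_pos: [0.5852, 0.0603, 0.0284]
eef_rot: [180.0, -0.0, -151.5]
contact_force: [0.7, -0.5, -1.5]
gripper_width: 0.0434
gripper_force: 25.0
```

```bash
python3 -m creep '[[40,0,0,-0.08,0,0,0],[40,0,0,-0.08,0,0,0],[40,0,0,0,0,0,0],[40,0,0,0,0,0,0]]'
python3 -m creep '[[40,0,0,-0.05,0,0,0],[40,0,0,0,0,0,0],[40,0,0,0,0,0,0]]'
python3 -m creep '[[40,0,0,-0.04,0,0,0],[40,0,0,0,0,0,0],[40,0,0,0,0,0,0]]'
```

```text
time_s: 11.68
tcp_pos: [0.5852, 0.0603, 0.0244]
eef_rot: [180.0, -0.0, -151.5]
contact_force: [0.2, 1.2, -1.7]
gripper_width: 0.0428
gripper_force: 25.0
time_s: 11.93
tcp_pos: [0.5853, 0.0603, 0.0233]
eef_rot: [180.0, -0.0, -151.5]
contact_force: [-0.6, -0.1, -2.5]
gripper_width: 0.0433
gripper_force: 25.0
time_s: 12.18
tcp_pos: [0.5854, 0.0604, 0.0223]
eef_rot: [-180.0, 0.0, -151.5]
contact_force: [-0.0, 0.7, -1.8]
gripper_width: 0.0431
gripper_force: 25.0
```

```bash
python3 -m creep '[[40,0,0,-0.03,0,0,0],[40,0,0,0,0,0,0],[40,0,0,0,0,0,0]]'
python3 -m creep '[[40,0,0,-0.03,0,0,0],[40,0,0,0,0,0,0],[40,0,0,0,0,0,0]]'
```

```text
time_s: 12.43
tcp_pos: [0.5854, 0.0604, 0.0222]
eef_rot: [-180.0, 0.0, -151.5]
contact_force: [-2.0, -1.1, 4.3]
gripper_width: 0.0434
gripper_force: 25.0
time_s: 12.68
tcp_pos: [0.5854, 0.0604, 0.0221]
eef_rot: [-180.0, 0.0, -151.5]
contact_force: [-5.1, 0.3, 12.2]
gripper_width: 0.0431
gripper_force: 25.0
```

```bash
python3 -m creep '[[40,0,0,0.04,0,0,0],[60,0,0,0,0,0,0],[60,0,0,0,0,0,0],[60,0,0,0,0,0,0],[60,0,0,0.3,0,0,0],[60,0,0,0.6,0,0,0],[60,0,0,0.9,0,0,0],[60,0,0,1,0,0,0]]'
python3 -m creep '[[60,0,0,1,0,0,0],[60,0,0,1,0,0,0],[60,-0.2,-0.5,0.5,0,0,0],[60,-0.4,-1,0.3,0,0,0],[60,-0.4,-1,0,0,0,0],[60,-0.4,-1,0,0,0,0],[60,-0.4,-1,0,0,0,0],[60,-0.4,-1,0,0,0,0]]'
python3 -m creep '[[60,-0.4,-1,0,0,0,0],[60,-0.4,-1,0,0,0,0],[60,-0.4,-1,0,0,0,0],[60,-0.4,-1,0,0,0,0],[60,-0.4,-1,0,0,0,0],[60,-0.4,-1,0,0,0,0],[60,-0.4,-1,0,0,0,0],[60,0,0,0,0,0,0]]'
python3 - <<'E'
from h import *
s=r.get_state(); print(s["tcp_pos"].round(4))
for n in("top","side"):
    p=capture(n); cv2.imwrite(f"pics/{n}3.png",p["frame"][:,:,::-1])
    for nm,c0,z in(("wide",(.585,.0604),.0165),("small",(.4294,-.3017),.0065)):
        c=fitc(ray(p,disc(p,proj(p,[[*c0,z]])[0],(8,90,60),(25,255,255),45),z)); print(nm,n,c.round(4))
    if n=="top":
        a=patch(p,(.585,.0604),.04,.04,300); b=patch(p,(.585,.0604),.0185,.075,300)
        cv2.imwrite("pics/c3.png",np.hstack([a,b]))
E
```

```text
time_s: 13.35
tcp_pos: [0.5846, 0.06, 0.092]
eef_rot: [180.0, -0.1, -151.5]
contact_force: [0.3, 0.2, -0.0]
gripper_width: 0.0601
gripper_force: 0.0
time_s: 14.02
tcp_pos: [0.5291, -0.0786, 0.1619]
eef_rot: [180.0, -0.0, -151.5]
contact_force: [0.7, 0.7, 0.2]
gripper_width: 0.0602
gripper_force: 0.0
time_s: 14.68
tcp_pos: [0.4579, -0.2552, 0.1617]
eef_rot: [180.0, -0.1, -151.6]
contact_force: [-0.3, -0.3, 0.2]
gripper_width: 0.06
gripper_force: 0.0
[ 0.4579 -0.2552  0.1617]
wide top [0.5876 0.0166 0.1016]
small top [ 0.822  -0.3557  0.3282]
wide side [0.5833 0.0615 0.06  ]
small side [ 0.4291 -0.3024  0.0442]
```

View pics/c3.png

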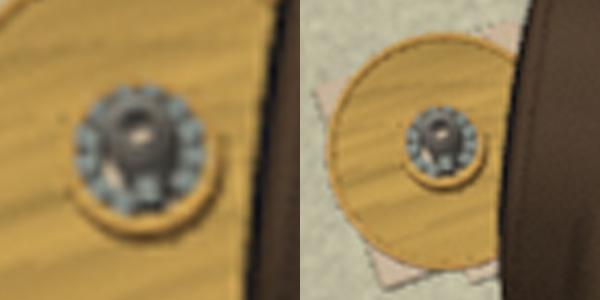

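```bash
python3 -m creep '[[60,-0.34,-0.6,-0.5,0,0,0],[60,-0.4,-0.66,-0.9,0,0,0],[60,-0.4,-0.6,-0.9,0,0,0],[60,0,0,-0.9,0,0,0],[60,0,0,-0.8,0,0,0],[60,0,0,-0.6,0,0,0],[60,0,0,-0.4,0,0,0],[60,0,0,0,0,0,0]]'
python3 -m creep '[[60,0,0,-0.4,0,0,0],[60,0,0,-0.3,0,0,0],[60,0,0,-0.2,0,0,0],[60,0,0,0,0,0,0],[60,0,0,0,0,0,0]]'
```

```text
time_s: 15.45
tcp_pos: [0.4307, -0.2977, 0.0349]
eef_rot: [179.8, -0.1, -151.4]
contact_force: [-0.7, 0.7, -0.8]
gripper_width: 0.0599
gripper_force: 0.0
time_s: 15.87
tcp_pos: [0.4318, -0.2986, 0.0143]
eef_rot: [180.0, -0.0, -151.5]
contact_force: [0.3, -0.6, -0.2]
gripper_width: 0.06
gripper_force: 0.0
```

Correct by x -2.4 mm, y -3 mm, z -2 mm, then grip.

```bash
python3 -m creep '[[60,-0.1,-0.12,0,0,0,0],[60,0,0,-0.08,0,0,0],[60,0,0,0,0,0,0],[40,0,0,0,0,0,0],[40,0,0,0,0,0,0],[40,0,0,0,0,0,0],[40,0,0,0,0,0,0],[40,0,0,0,0,0,0]]' 25
```

```text
time_s: 16.53
tcp_pos: [0.4296, -0.3017, 0.0125]
eef_rot: [-180.0, 0.0, -151.5]
contact_force: [0.7, -0.9, 0.5]
gripper_width: 0.0425
gripper_force: 25.0
```

```bash
python3 -m creep '[[40,0,0,0.3,0,0,0],[40,0,0,0.6,0,0,0],[40,0,0,0.9,0,0,0],[40,0,0,0.9,0,0,0],[40,0.2,0.4,0.9,0,0,1],[40,0.4,0.9,0.4,0,0,1],[40,0.4,0.9,0.1,0,0,1],[40,0.4,0.9,0,0,0,1]]'
python3 -m creep '[[40,0.4,0.9,0,0,0,1],[40,0.4,0.9,0,0,0,1],[40,0.4,0.9,0,0,0,1],[40,0.4,0.9,0,0,0,1],[40,0.4,0.9,0,0,0,1],[40,0.4,0.9,0,0,0,0],[40,0.4,0.9,0,0,0,0],[40,0.4,0.9,0,0,0,0]]'
python3 -m creep '[[40,0.4,0.9,0,0,0,0],[40,0.4,0.9,0,0,0,0],[40,0.4,0.9,0,0,0,0],[40,0.4,0.9,0,0,0,0],[40,0.3,0.7,0,0,0,0],[40,0.1,0.2,0,0,0,0],[40,0,0,0,0,0,0],[40,0,0,0,0,0,0]]'
```

```text
time_s: 17.2
tcp_pos: [0.4651, -0.2235, 0.1167]
eef_rot: [-179.9, 0.1, -147.5]
contact_force: [0.9, -0.2, -0.5]
gripper_width: 0.043
gripper_force: 25.0
time_s: 17.87
tcp_pos: [0.5444, -0.0429, 0.1153]
eef_rot: [180.0, -0.0, -142.5]
contact_force: [-0.2, -0.2, -1.6]
gripper_width: 0.0425
gripper_force: 25.0
time_s: 18.53
tcp_pos: [0.5938, 0.0681, 0.1146]
eef_rot: [180.0, -0.1, -142.5]
contact_force: [-0.2, -0.5, -0.5]
gripper_width: 0.0427
gripper_force: 25.0
```

```bash
python3 -m creep '[[40,-0.34,-0.31,0,0,0,0],[40,0,0,-0.2,0,0,0],[40,0,0,-0.3,0,0,0],[40,0,0,-0.2,0,0,0],[40,0,0,-0.1,0,0,0],[40,0,0,0,0,0,0],[40,0,0,0,0,0,0]]'
python3 -m creep '[[40,0,0,-0.12,0,0,0],[40,0,0,-0.12,0,0,0],[40,0,0,-0.12,0,0,0],[40,0,0,0,0,0,0],[40,0,0,0,0,0,0]]'
```

```text
time_s: 19.12
tcp_pos: [0.5858, 0.0604, 0.0945]
eef_rot: [180.0, -0.0, -142.5]
contact_force: [-0.1, 0.5, -0.5]
gripper_width: 0.0425
gripper_force: 25.0
time_s: 19.53
tcp_pos: [0.5857, 0.0606, 0.0855]
eef_rot: [180.0, -0.0, -142.5]
contact_force: [1.0, 0.2, -0.9]
gripper_width: 0.0427
gripper_force: 25.0
```

```bash
python3 -m creep '[[40,-0.02,0,-0.1,0,0,0],[40,0,0,-0.1,0,0,0],[40,0,0,0,0,0,0],[40,0,0,0,0,0,0]]'
python3 -m creep '[[40,0,0,-0.1,0,0,0],[40,0,0,-0.1,0,0,0],[40,0,0,-0.1,0,0,0],[40,0,0,0,0,0,0],[40,0,0,0,0,0,0]]'
python3 -m creep '[[40,0,0,-0.08,0,0,0],[40,0,0,-0.08,0,0,0],[40,0,0,0,0,0,0],[40,0,0,0,0,0,0]]'
```

```text
time_s: 19.87
tcp_pos: [0.5852, 0.0606, 0.0806]
eef_rot: [180.0, -0.0, -142.5]
contact_force: [0.3, 0.2, -0.7]
gripper_width: 0.0424
gripper_force: 25.0
time_s: 20.28
tcp_pos: [0.5852, 0.0605, 0.073]
eef_rot: [180.0, -0.0, -142.5]
contact_force: [0.2, -1.5, -0.7]
gripper_width: 0.0425
gripper_force: 25.0
time_s: 20.62
tcp_pos: [0.5852, 0.0606, 0.0691]
eef_rot: [180.0, -0.0, -142.5]
contact_force: [-0.2, 0.1, -1.3]
gripper_width: 0.0424
gripper_force: 25.0
```

Underside is about 56.6 mm above the shelf; rib contact would come at TCP 66.5 mm.

```bash
python3 -m creep '[[40,0,0,-0.07,0,0,0],[40,0,0,0,0,0,0],[40,0,0,0,0,0,0]]'
python3 -m creep '[[40,0,0,-0.06,0,0,0],[40,0,0,0,0,0,0],[40,0,0,0,0,0,0]]'
python3 -m creep '[[40,0,0,-0.04,0,0,0],[40,0,0,0,0,0,0],[40,0,0,0,0,0,0]]'
```

```text
time_s: 20.87
tcp_pos: [0.5852, 0.0606, 0.0675]
eef_rot: [180.0, -0.0, -142.5]
contact_force: [-0.5, -0.3, -0.5]
gripper_width: 0.0428
gripper_force: 25.0
time_s: 21.12
tcp_pos: [0.5853, 0.0606, 0.066]
eef_rot: [180.0, -0.0, -142.5]
contact_force: [0.0, 0.7, -0.8]
gripper_width: 0.0427
gripper_force: 25.0
time_s: 21.37
tcp_pos: [0.5853, 0.0606, 0.065]
eef_rot: [180.0, -0.0, -142.5]
contact_force: [0.7, 0.2, -1.9]
gripper_width: 0.0428
gripper_force: 25.0
```

Already past rib level with no contact force; go on down (home is at TCP ≈ 52.5 mm).

```bash
python3 -m creep '[[40,0,0,-0.08,0,0,0],[40,0,0,-0.08,0,0,0],[40,0,0,0,0,0,0],[40,0,0,0,0,0,0]]'
python3 -m creep '[[40,0,0,-0.08,0,0,0],[40,0,0,-0.08,0,0,0],[40,0,0,-0.08,0,0,0],[40,0,0,0,0,0,0],[40,0,0,0,0,0,0]]'
python3 -m creep '[[40,0,0,-0.05,0,0,0],[40,0,0,0,0,0,0],[40,0,0,0,0,0,0]]'
```

```text
time_s: 21.7
tcp_pos: [0.5852, 0.0605, 0.0608]
eef_rot: [180.0, -0.0, -142.5]
contact_force: [0.7, -0.3, 0.4]
gripper_width: 0.0428
gripper_force: 25.0
time_s: 22.12
tcp_pos: [0.5852, 0.0605, 0.0548]
eef_rot: [180.0, -0.0, -142.5]
contact_force: [0.4, 0.0, -0.8]
gripper_width: 0.0427
gripper_force: 25.0
time_s: 22.37
tcp_pos: [0.5853, 0.0606, 0.0538]
eef_rot: [-180.0, -0.0, -142.5]
contact_force: [0.2, 0.3, -1.1]
gripper_width: 0.0426
gripper_force: 25.0
```

```bash
python3 -m creep '[[40,0,0,-0.05,0,0,0],[40,0,0,0,0,0,0],[40,0,0,0,0,0,0]]'
python3 -m creep '[[40,0,0,-0.03,0,0,0],[40,0,0,0,0,0,0],[40,0,0,0,0,0,0]]'
```

```text
time_s: 22.62
tcp_pos: [0.5853, 0.0606, 0.0525]
eef_rot: [180.0, -0.0, -142.5]
contact_force: [0.0, 0.2, -1.8]
gripper_width: 0.0423
gripper_force: 25.0
time_s: 22.87
tcp_pos: [0.5854, 0.0606, 0.0525]
eef_rot: [-180.0, 0.0, -142.5]
contact_force: [-1.7, -0.1, 4.9]
gripper_width: 0.0429
gripper_force: 25.0
```

```bash
python3 -m creep '[[40,0,0,-0.02,0,0,0],[40,0,0,0,0,0,0],[40,0,0,0.04,0,0,0],[60,0,0,0,0,0,0],[60,0,0,0,0,0,0],[60,0,0,0,0,0,0],[60,0,0,0.4,0,0,0],[60,0,0,0.7,0,0,0]]'
python3 -m creep '[[60,0,0,1,0,0,0],[60,0,0,1,0,0,0],[60,0,0,1,0,0,0],[60,-0.3,-1,0.6,0,0,0],[60,-0.3,-1,0,0,0,0],[60,-0.3,-1,0,0,0,0],[60,-0.3,-1,0,0,0,0],[60,-0.3,-1,0,0,0,0]]'
python3 -m creep '[[60,-0.3,-1,0,0,0,0],[60,-0.3,-1,0,0,0,0],[60,-0.3,-1,0,0,0,0],[60,-0.3,-1,0,0,0,0],[60,-0.3,-1,0,0,0,0],[60,-0.3,-1,0,0,0,0],[60,0,0,0,0,0,0],[60,0,0,0,0,0,0]]'
python3 - <<'E'
from h import *
im=[]
for n in("top","side"):
    p=capture(n); u,v=proj(p,[[.5853,.0605,.04]])[0].astype(int)
    im.append(cv2.resize(p["frame"][v-60:v+60,u-60:u+60,::-1],(400,400),interpolation=cv2.INTER_CUBIC))
    for nm,z,R in(("wide",.0165,.06),("small",.0465,.044)):
        for lab,zz in(("",z),("+14mm",z+.014)):
            c=fitc(ray(p,disc(p,(u,v),(8,90,60),(25,255,255),50),zz)); print(n,nm,lab,c.round(4)) if nm=="wide" else 0
cv2.imwrite("pics/c4.png",np.hstack(im))
E
```

```text
time_s: 23.53
tcp_pos: [0.584, 0.0601, 0.0786]
eef_rot: [179.9, -0.2, -142.5]
contact_force: [0.6, 0.2, 0.3]
gripper_width: 0.0595
gripper_force: 0.0
time_s: 24.2
tcp_pos: [0.5474, -0.0654, 0.1708]
eef_rot: [-180.0, 0.0, -142.4]
contact_force: [0.3, -0.4, -1.4]
gripper_width: 0.0602
gripper_force: 0.0
time_s: 24.87
tcp_pos: [0.5024, -0.2155, 0.1704]
eef_rot: [-180.0, 0.0, -142.6]
contact_force: [-0.3, -0.1, -0.2]
gripper_width: 0.0599
gripper_force: 0.0
top wide  [0.5927 0.0093 0.1136]
top wide +14mm [0.5901 0.0089 0.1122]
side wide  [0.584  0.0574 0.0624]
side wide +14mm [0.5819 0.0686 0.0615]
```

View pics/c4.png

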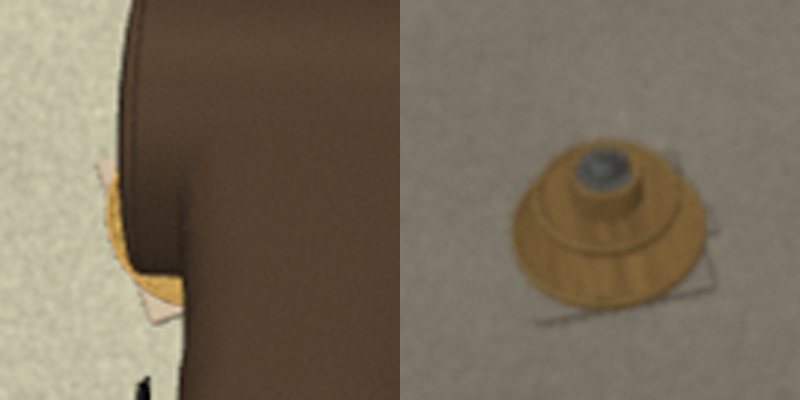

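The side crop shows the small tray level and concentric on the wide tray's hub at (610,190). The wide tray is flat on the base, and the gripper is clear.

```bash
python3 -c "
from plant import close_job
print(close_job())"
```

```text
the job is handed in; nothing more can be done
None
```

The stand is assembled and handed in at about 25 s: the wide tray is home on the base, the small tray is home on its hub, both slots went over the rib at the first angle tried with no turning needed, and no other thing was moved.

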